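# Load the chuck sanitizer and set its yellow timer knob

## Task

Clean the steel seaming chuck: carry it to the white sanitizer, push the blue sprung flap down with it, let it go only once it is inside below the rim, and withdraw so that the flap springs shut over it. Then turn the yellow knob on the grey console clockwise until its pointer stands at the white mark on its left, without touching any of the other five knobs. Leave everything else where it is.

Things in the scene. Friction and masses are not known exactly. Their poses are not given: they have to be found in the camera images.
- chuck_center (a point): centre of the seaming chuck to be cleaned: a loose steel spool-shaped disc standing on its flat face on the worktop, 45 mm across, 33 mm high (point half-way up, on its axis), about 0.21 kg. It may be taken round the 45 mm flanges.
- sanitizer: white open-topped sanitizing box fixed to the worktop, 135 (x) by 175 (y) by 150 mm high, walls and floor 8 mm thick; origin at the centre of its underside, z up. Its front (dark panel) looks to its -x. Its opening, 119 by 159 mm, is closed by the blue flap.
- mouth (a point): point at the height of the sanitizer's rim, 150 mm above the worktop, on its mid-line and 15 mm in front (-x) of its centre: the place over the flap, 70 mm from the hinge, at which to push straight down. Axes as the sanitizer's.
- flap (a joint): blue sprung flap, 108 (x) by 150 (y) by 4 mm, lying 4 mm below the rim, hinged along its far (+x) edge 55 mm behind the box's centre. 0 = closed and level; grows to 1.4 rad as its front edge swings down into the box. Its spring shuts it again: about 1 N to start, 2 N half open, pushed at the mouth point. A part let go while the fingers hold the flap down by some 45 degrees slides off it to the floor of the box.
- console: grey control box fixed to the worktop, 140 (x) by 210 (y) by 80 mm high; origin at the centre of its underside, z up. Six dials stand upright on its flat top in 2 rows of 3, 64 mm apart both ways, in any order. Keep the arm clear of the white can sealer behind: its head overhangs from 0.43 m above the worktop, its front at x = 0.63 m, y 0.03 to 0.23 m.
- yellow_grip (a point): on the axis of the yellow knob, 114 mm above the worktop, at the height to grip it (34 mm above the console's top; the knob's top is 9 mm higher). The knob is an upright bar 33 mm long, 12 mm thick, 32 mm high on a disc of 34 mm diameter and 8 mm height, on a black round plate of 54 mm diameter and 4 mm height. Axes as the console's; the point does not turn with the knob.
- yellow_knob (a joint): angle of the yellow knob, 0 to 3.1 rad, clockwise seen from above. At 0 the stripe (pointer) on the bar points to the console's front (-x); at 1.571 to its left (+y), where the bold white mark on the black plate is. Stays where it is left; friction about 0.03 N m.
- red_knob: red knob, of the same size as the yellow one; origin on its axis 84 mm above the worktop, its pointer to its own -x.
- red_tip (a point): pointer end of the red knob, 16.5 mm from its axis, 30 mm above its origin.
- blue_knob: blue knob, of the same size as the yellow one; origin on its axis 84 mm above the worktop, its pointer to its own -x.
- blue_tip (a point): pointer end of the blue knob, 16.5 mm from its axis, 30 mm above its origin.
- green_knob: green knob, of the same size as the yellow one; origin on its axis 84 mm above the worktop, its pointer to its own -x.
- green_tip (a point): pointer end of the green knob, 16.5 mm from its axis, 30 mm above its origin.
- white_knob: white knob, of the same size as the yellow one; origin on its axis 84 mm above the worktop, its pointer to its own -x.
- white_tip (a point): pointer end of the white knob, 16.5 mm from its axis, 30 mm above its origin.
- grey_knob: grey knob, of the same size as the yellow one; origin on its axis 84 mm above the worktop, its pointer to its own -x.
- grey_tip (a point): pointer end of the grey knob, 16.5 mm from its axis, 30 mm above its origin.
- seaming_roll_0: small grooved steel roll, 36 mm across, 19 mm high, behind the chuck (bystander); origin on the worktop under it.
- tape_1: roll of tan tape lying flat, 100 mm across, 25 mm high (bystander); origin on the worktop under it.
- mug_1: pale mug, green inside, 80 mm wide, 91 mm high (bystander); origin on the worktop under it.
- spice_jar_1: spice jar with a green lid, 46 mm across, 106 mm high (bystander); origin on the worktop under it.
- spice_jar_2: spice jar with a dark brown lid, 44 mm across, 105 mm high (bystander); origin on the worktop under it.
- seaming_chuck: the same chuck; origin at the centre of its underside.
Things that resemble listed ones, but are neither listed nor needed, are in the scene too. Of the things that look like the sanitizer, the larger one is meant.

How it is judged:
By the outcome, as a careful person would: the job done as asked, in the order asked, and still so for the second after the job is handed in, with the robot touching nothing.
It also fails if it takes over 56 s, if anything falls off the work surface, if the arm or the gripper's body presses on something with over 40 N, if the wrist force passes 120 N, or if a joint passes its speed limit or range.

## Robot

A 7-joint arm with a two-finger parallel gripper is mounted at the origin on a cart in front of the work surface, level with it; the furniture and walls round the work are solid. World frame = base frame: x ahead of the robot, y to its left, z up, the work surface at z = 0. Lengths are in m, angles in rad, forces in N, time in s.
With the tool pointing down it reaches from about 0.35 to 0.9 m from the base axis. Payload 8.1 kg.
Tool frame: the origin (TCP) lies between the finger pads; the fingertips stand 25 mm ahead of it and the grasp point (between the pads) lies 6 mm ahead of it; z points along the fingers, y is the direction in which the jaws open and shut (so a half turn about z gives the same grasp; the last joint's range is limited). The gripper opens to 92 mm and grips with 3 to 60 N. Pads are 19 mm wide; open, the fingers measure 130 mm over their backs; the gripper's body (75 mm by 190 mm) begins 47 mm behind the grasp point.
Start: joints at [-1.328, 0.434, 0.025, 1.573, -0.012, 1.134, -0.075], TCP at [0.212, 0.588, 0.252] pointing down, gripper open.
Joint ranges: [-2.62, 2.62], [-0.44, 2.09], [-1.27, 1.32], [0.08, 2.57], [-1.32, 4.46], [0.12, 2], [-2.74, 2.74]. Speed limits (rad/s): [2.22, 2.22, 3.01, 3.01, 3.14, 3.14, 3.14].

## Interface

Orientations are given as a rotation vector (axis times angle).
In Python, from cell import * gives the robot as it stands.
- The arm moves only by the shell command python3 -m jog 'ROWS' [FORCE]. ROWS is JSON, one flat list of numbers, 5 for each row, row after row: the finger opening in mm, from 0 to 91.8, then the shift along the tool's x, y, z in units of 40 mm (1.0 is 40 mm), then the turn about the tool's z in units of 6 degrees (1.0 is 6 degrees). A call has 1 to 20 rows; each row shifts and turns the pose as measured when the row begins, along the tool's axes as they then stand; what a row does not reach is not made up. A row lasts 1/12 s, in which the tool goes at most 41.7 mm and 7.16 degrees, less where a joint would pass 70% of its speed; a pose out of reach is approached as far as the arm can. A call is refused whole if a number of a shift passes 1 or a number of a turn 1, either way. A call with a gripper value outside its range is refused whole. The fingers move at their own pace and stop on an object; FORCE is the grip in N (left out, the last holds). Time passes only in rows, so rows that do not move let the fingers close. It gives the time, the measured TCP pose, the force and the opening at its end, in the units of the state.
- observe(): the state, without advancing time (a new reading comes with each control period).
- get_image(name): name is "side" or "top"; returns the picture (420x560x3 uint8, red, green, blue); there is no depth.
- camera_params(name): a dict with "intrinsics" (3x3 intrinsics, pixels), "dist_coeffs" ([k1, k2, p1, p2, k3] as OpenCV has them; the pictures are not rectified), "xyz" and "orientation" of the camera in the world. Camera axes: x right, y down, z forward; pixel columns grow to the right and rows downward; lengths in m; the calibration is good to about 2 mm. A picture is of the moment at which its call begins. camera_params takes no time and is no camera call.
- sign_off(): hands the job in, once; it reports no verdict.
The state is a dict: "clock": time; "joints": joint angles; "dq": joint speeds; "joint_efforts": joint torques, N m; "position": TCP position; "ee_rot": TCP orientation; "force": force on the tool from outside, world axes, zero at the start; "ft_torque": the same for the moment, N m; "width": opening from 0.0 (shut) to 1.0 (fully open).
Only numpy, scipy, OpenCV 4.12 (cv2) and the standard library are available. Lean on these libraries where they do the work, as an engineer would, in place of code of your own. Each camera call takes 0.05 s, during which the arm holds its last target. There are 200 camera calls.

## Working session

There is one attempt and no reset: what is moved stays moved. The work goes in short steps, Python scripts to look and compute and a shell command to move; the robot and the scene stay as the last step left them, time stands still between calls to the robot, and variables do not carry over. Pictures are saved under pics/ and viewed, about 8 in all and at most 12, crops included, and the job is handed in when it is done.

```bash
mkdir -p pics; cat > h.py <<'E'
from cell import *
import numpy as np, cv2
from scipy.spatial.transform import Rotation as R
def cam(n):
    p=camera_params(n); K=np.array(p["intrinsics"],float).reshape(3,3); D=np.array(p["dist_coeffs"],float)
    o=np.array(p["orientation"],float)
    M=o if o.shape==(3,3) else R.from_rotvec(o).as_matrix()
    return K,D,M,np.array(p["xyz"],float)
def plane(n,uv,z):
    K,D,M,c=cam(n); q=cv2.undistortPoints(np.array(uv,float).reshape(-1,1,2),K,D)[:,0]
    d=np.c_[q,np.ones(len(q))]@M.T
    return c+d*((z-c[2])/d[:,2])[:,None]
def proj(n,X):
    K,D,M,c=cam(n); r=cv2.Rodrigues(M.T)[0]
    return cv2.projectPoints(np.array(X,float).reshape(-1,1,3),r,-M.T@c,K,D)[0][:,0]
def save(n,f):
    im=get_image(n); cv2.imwrite(f"pics/{f}.png",im[...,::-1]); return im
E
python3 - <<'E'
from h import *
for n in("side","top"):
    print(camera_params(n)); save(n,n+"0")
a=[cv2.imread(f"pics/{n}0.png") for n in("side","top")]
s=observe();print(s)
E
```

```text
{'intrinsics': array([[399.58564812,   0.        , 284.29752664],
       [  0.        , 399.58564812, 205.04863295],
       [  0.        ,   0.        ,   1.        ]]), 'dist_coeffs': array([-0.09366053,  0.        ,  0.        ,  0.        ,  0.        ]), 'xyz': array([-0.00499805,  0.93421491,  0.61237126]), 'orientation': array([-0.68513953,  2.31441265, -1.49013902])}
{'intrinsics': array([[494.97181335,   0.        , 276.81652572],
       [  0.        , 494.97181335, 204.87832945],
       [  0.        ,   0.        ,   1.        ]]), 'dist_coeffs': array([-0.15012618,  0.        ,  0.        ,  0.        ,  0.        ]), 'xyz': array([0.29953341, 0.16242777, 1.53973017]), 'orientation': array([-1.50194114,  2.6306365 , -0.2676611 ])}
{'clock': 0.1, 'joints': array([-1.32760212,  0.43512593,  0.02496183,  1.57400498, -0.01160295,
        1.1340097 , -0.0750925 ]), 'dq': array([ 7.51946814e-05, -1.13447948e-03,  6.72139894e-04, -3.50987238e-03,
       -6.89465499e-04,  9.56033408e-07, -5.78097057e-04]), 'joint_efforts': array([ 1.86972669e-03, -6.69129324e+01,  9.87188034e-01, -3.15144074e+01,
       -6.06259634e-02,  3.74257739e-02,  2.93404946e-05]), 'position': array([0.21173502, 0.58758742, 0.25104074]), 'ee_rot': array([-5.40530063e-01, -3.09461729e+00,  2.19532413e-03]), 'force': array([ 0.36057923, -0.78317034, -0.40783575]), 'ft_torque': array([-0.02736009, -0.00763213, -0.01582962]), 'width': 1.000404795158914}
```

View pics/top0.png

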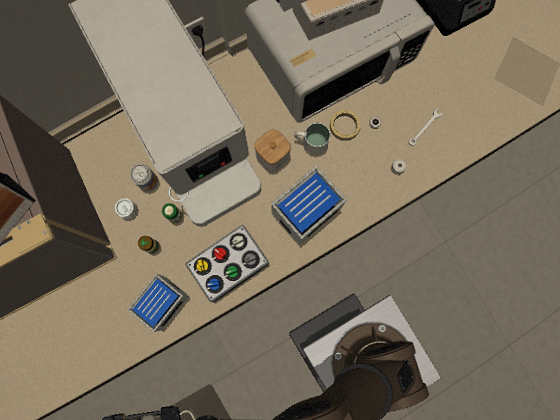

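View pics/side0.png

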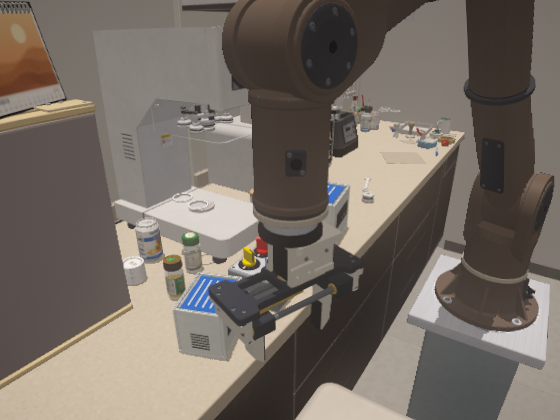

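Top view: the chuck could be the disc at (399,166) or the smaller one at (375,122), which lies behind it and so is the roll. The sanitizer could be the box at (309,205), the larger, or (157,303), the small lookalike. The yellow knob is at (203,266) on the console. I'll take (399,166), (309,205) and (203,266), then check them in a close crop.

```bash
python3 - <<'E'
from h import *
im=cv2.imread("pics/top0.png")
hsv=cv2.cvtColor(im,cv2.COLOR_BGR2HSV)
def c(x,y,w,h,s): return cv2.resize(im[y:y+h,x:x+w],None,fx=s,fy=s,interpolation=cv2.INTER_CUBIC)
A=c(180,220,100,90,4); B=c(355,100,66,90,6)[:360]
B=c(360,105,60,80,4.5)
out=np.zeros((600,800,3),np.uint8); out[:360,:400]=A; out[:360,400:670]=B[:360,:270]
C=c(265,160,90,85,2.8); out[360:360+C.shape[0],:C.shape[1]]=C[:240]
cv2.imwrite("pics/crop0.png",out)
print("chuck",plane("top",[[399,166]],.033),"roll",plane("top",[[375,122]],.019))
print("K",plane("top",[[203,266]],.123))
# blue flap
def blob(m,name,z):
    n,l,st,ce=cv2.connectedComponentsWithStats(m)
    for i in range(1,n):
        if st[i,4]>25:
            cn=cv2.findContours((l==i).astype(np.uint8),0,2)[0][0]
            P=plane("top",cn[:,0],z)[:,:2].astype(np.float32)
            print(name,ce[i].round(1),st[i,4],plane("top",[ce[i]],z)[0].round(4),cv2.minAreaRect(P))
blob(cv2.inRange(hsv,(100,150,70),(125,255,255)),"blue",.146)
blob(cv2.inRange(hsv,(22,150,100),(35,255,255)),"yel",.123)
blob(cv2.inRange(hsv,(0,170,90),(6,255,255))|cv2.inRange(hsv,(174,170,90),(180,255,255)),"red",.123)
blob(cv2.inRange(hsv,(45,130,50),(80,255,255)),"green",.123)
E
```

```text
chuck [[ 0.47741207 -0.39521198  0.033     ]] roll [[ 0.64442444 -0.41526152  0.019     ]]
K [[0.50414436 0.28753259 0.123     ]]
blue [309.  203.1] 1395 [ 0.5039 -0.0654  0.146 ] ((0.5069620013237, -0.06581173092126846), (0.10431407392024994, 0.1503513604402542), 10.011228561401367)
blue [155.7 302.5] 800 [0.4785 0.4514 0.146 ] ((0.4797777533531189, 0.4528243839740753), (0.07771799713373184, 0.111410953104496), 21.347942352294922)
blue [213.8 283.6] 87 [0.4423 0.2833 0.146 ] ((0.44376394152641296, 0.2851164937019348), (0.028163185343146324, 0.030798491090536118), 60.488189697265625)
yel [201.7 265.1] 90 [0.5083 0.2894 0.123 ] ((0.5082435607910156, 0.2885744273662567), (0.02888348326086998, 0.02885071560740471), 60.780303955078125)
red [219.6 252.9] 94 [0.5127 0.2278 0.123 ] ((0.5115461945533752, 0.22889280319213867), (0.03190097585320473, 0.031731706112623215), 59.631717681884766)
green [170.  210.7] 70 [0.695  0.2935 0.123 ] ((0.6964549422264099, 0.2945716977119446), (0.03900891914963722, 0.038901254534721375), 59.54220199584961)
green [232.3 271.2] 95 [0.4489 0.2222 0.123 ] ((0.4484576880931854, 0.22332412004470825), (0.030474158003926277, 0.030158409848809242), 14.93132209777832)
```

View pics/crop0.png

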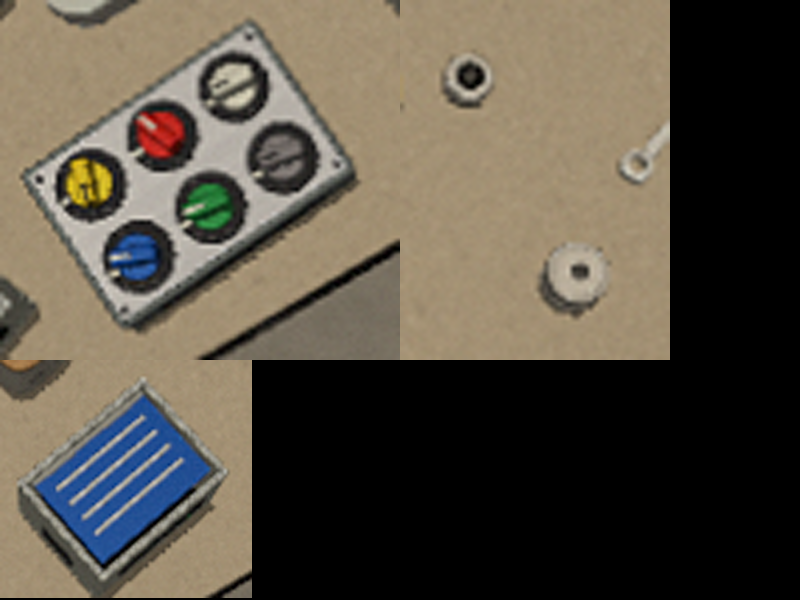

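The crop confirms the chuck as the spool disc with a hole at (399.8,165). The small grooved roll is behind it at (375,122), and the large blue-flapped box is the sanitizer. I'm moving towards the chuck at height.

```bash
cat > go.py <<'E'
import sys
from h import *
# remaining shift of the TCP to x y z, in tool axes and row units; optional world jaw direction (deg)
s=observe();p=s["position"];M=R.from_rotvec(s["ee_rot"]).as_matrix()
t=np.array([float(v) for v in sys.argv[1:4]])
print("t",round(s["clock"],2),"p",p.round(4),"w",s["width"].__round__(3),"F",np.round(s["force"],1),"q",np.round(s["joints"],2))
yaw=np.degrees(np.arctan2(M[1,1],M[0,1]));print("tilt",M[:,2].round(3),"jaw",yaw.round(2),"units",((t-p)@M/0.04).round(2))
if len(sys.argv)>4: print("turn units",round(((yaw-float(sys.argv[4])+90)%180-90)/6,2))
E
python3 -m jog '[91.8,-0.55,-0.8,0,0,91.8,-0.55,-0.8,0,0,91.8,-0.55,-0.8,0,0,91.8,-0.55,-0.8,0,0,91.8,-0.55,-0.8,0,0,91.8,-0.55,-0.8,0,0,91.8,-0.55,-0.8,0,0,91.8,-0.55,-0.8,0,0,91.8,-0.55,-0.8,0,0,91.8,-0.55,-0.8,0,0,91.8,-0.55,-0.8,0,0,91.8,-0.55,-0.8,0,0]' 30
python3 go.py 0.478 -0.395 0.25
python3 - <<'E'
from h import *
im=cv2.imread("pics/top0.png")
print("plates",plane("top",[[180+90/4,220+186/4],[180+162/4,220+136/4],[180+138/4,220+258/4]],.084).round(4))
print("chuck",plane("top",[[399.8,165]],.033).round(4))
cv2.imwrite("pics/k.png",cv2.resize(im[248:288,182:222],None,fx=14,fy=14,interpolation=cv2.INTER_CUBIC))
E
```

```text
clock: 1.1
position: [0.3287, 0.1233, 0.2458]
ee_rot: [-0.52, -3.093, 0.006]
force: [2.1, -0.7, 1.1]
width: 1.003
t 1.1 p [0.3287 0.1233 0.2458] w 1.003 F [ 2.1 -0.7  1.1] q [-0.8  -0.03  0.29  2.19  0.01  0.99  0.72]
tilt [-0.006 -0.003 -1.   ] jaw 70.93 units [ -7.76 -11.03  -0.09]
plates [[0.5092 0.293  0.084 ]
 [0.5145 0.2288 0.084 ]
 [0.4454 0.2882 0.084 ]]
chuck [[ 0.4789 -0.3993  0.033 ]]
```

View pics/k.png

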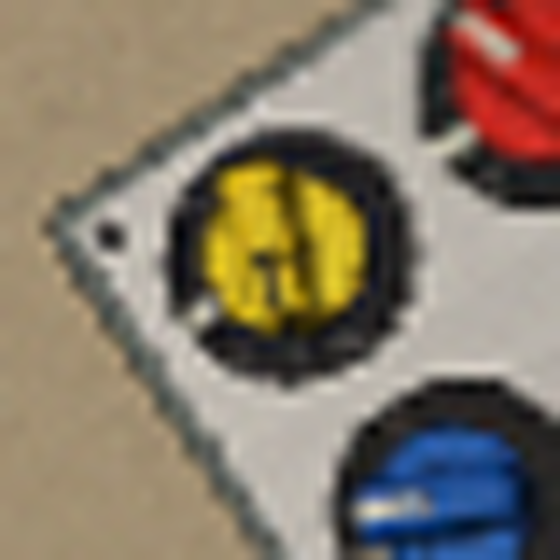

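The knob crop shows the yellow bar's dark stripe at crop (270,280), pointing down the picture and slightly right. The white mark is at (200,312), so the knob needs about 60° or less clockwise. I'll measure that later and carry on to the chuck now.

```bash

python3 -m jog '[91.8,-0.55,-0.79,0,0,91.8,-0.55,-0.79,0,0,91.8,-0.55,-0.79,0,0,91.8,-0.55,-0.79,0,0,91.8,-0.55,-0.79,0,0,91.8,-0.55,-0.79,0,0,91.8,-0.55,-0.79,0,0,91.8,-0.55,-0.79,0,0,91.8,-0.55,-0.79,0,0,91.8,-0.55,-0.79,0,0,91.8,-0.55,-0.79,0,0,91.8,-0.55,-0.79,0,0,91.8,-0.55,-0.79,0,0,91.8,0,0,0,0]' >/dev/null
python3 go.py 0.479 -0.397 0.12
python3 - <<'E'
from h import *
# stripe & knob from first image: project axis at heights, and cast stripe / mark / bar ends
ax=np.array([.509,.293]); 
for z in(.084,.092,.123): print(z,((proj("top",[[*ax,z]])[0]-[182,248])*14).round(0))
q=np.array([[270,282],[200,312],[245,170]])/14+[182,248]
for a,z in zip(q,(.124,.084,.124)):
    d=plane("top",[a],z)[0][:2]; print(d.round(4),"dir",np.degrees(np.arctan2(*(d-ax)[::-1])).round(1),np.hypot(*(d-ax)).round(4))
E
```

```text
t 2.27 p [ 0.4639 -0.3904  0.2437] w 0.997 F [-0.4  2.  -0.1] q [ 0.11  0.48  0.74  1.67 -0.35  1.13  2.18]
tilt [-0.004 -0.002 -1.   ] jaw 70.96 units [-0.42 -0.02  3.09]
0.084 [287. 260.]
0.092 [282. 257.]
0.123 [259. 245.]
[0.5011 0.2947] dir 167.8 0.0081
[0.5088 0.3143] dir 90.6 0.0213
[0.5238 0.288 ] dir -18.7 0.0156
```

```bash

python3 -m jog '[91.8,-0.2,0,0.8,0,91.8,-0.2,0,0.8,0,91.8,0,0,0.8,0,91.8,0,0,0.6,0,91.8,0,0,0.2,0,91.8,0,0,0,0]' >/dev/null
python3 go.py 0.479 -0.397 0.030
python3 - <<'E'
from h import *
a=save("top","t1"); b=save("side","s1")
p=proj("side",[[.479,-.397,.0165]])[0];print(p)
x,y=int(p[0]),int(p[1])
A=cv2.resize(a[120:200,350:450],None,fx=4,fy=4,interpolation=2); x0=max(0,min(460,x-50)); y0=max(0,y-50)
B=cv2.resize(b[y0:y0+80,x0:x0+100],None,fx=4,fy=4,interpolation=2)
cv2.imwrite("pics/c1.png",np.hstack([A,B])[...,::-1])
E
```

```text
t 2.77 p [ 0.4778 -0.402   0.1094] w 0.998 F [-0.2  0.8  0.1] q [ 0.19  0.65  0.64  1.76 -0.47  0.89  2.27]
tilt [-0.006 -0.005 -1.   ] jaw 70.59 units [0.01 0.14 1.98]
[367.46476118 197.24571335]
```

View pics/c1.png

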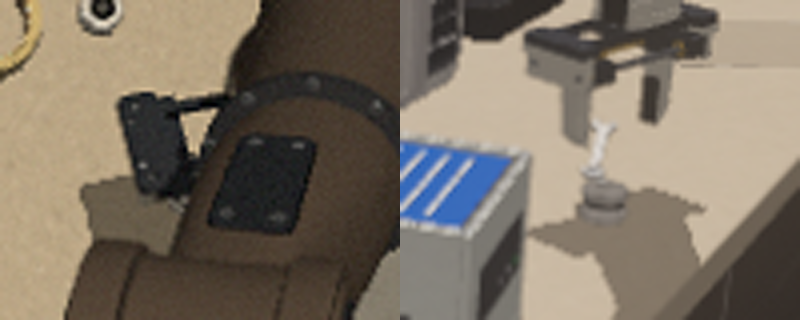

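The side view shows the chuck at (367.7,197), which matches the predicted (367.5,197.2), and the open jaws stand above it. I'll go down and grip.

```bash

python3 -m jog '[91.8,0,0.1,0.6,0,91.8,0,0.05,0.6,0,91.8,0,0,0.45,0,91.8,0,0,0.2,0,91.8,0,0,0,0]' >/dev/null
python3 go.py 0.479 -0.397 0.030
```

```text
t 3.28 p [ 0.4867 -0.4017  0.046 ] w 1.004 F [-0.5  0.1  1. ] q [ 0.23  0.73  0.58  1.8  -0.55  0.76  2.32]
tilt [ 0.011 -0.016 -1.   ] jaw 70.69 units [0.23 0.05 0.4 ]
```

```bash

python3 -m jog '[91.8,0.2,0.05,0.25,0,91.8,0.1,0,0.2,0,91.8,0,0,0,0]' >/dev/null
python3 go.py 0.479 -0.397 0.030
```

```text
t 3.53 p [ 0.4787 -0.3982  0.0323] w 0.999 F [ 0.1 -0.9 -0.4] q [ 0.24  0.73  0.56  1.83 -0.56  0.71  2.34]
tilt [ 0.017 -0.02  -1.   ] jaw 70.73 units [0.   0.03 0.06]
```

```bash

python3 -m jog '[20,0,0,0,0,20,0,0,0,0,20,0,0,0,0,20,0,0,0,0,20,0,0,0,0,20,0,0,0,0,20,0,0,0,0,20,0,0,0,0]' 30 |tail -3
python3 go.py 0.491 -0.0686 0.25 100
python3 -m jog '[20,0,0,-0.5,0,20,0,0,-0.7,0,20,0,0,-0.9,0,20,0,0,-0.9,0,20,0,0,-0.9,0,20,0,0,-0.9,0,20,0,0,-0.7,0,20,0,0,0,0]'  |tail -3
python3 go.py 0.491 -0.0686 0.25 100
```

```text
ee_rot: [0.521, 3.071, -0.03]
force: [-0.2, -1.6, 0.3]
width: 0.483
t 4.2 p [ 0.4817 -0.4006  0.0372] w 0.483 F [-0.2 -1.6  0.3] q [ 0.23  0.72  0.56  1.83 -0.56  0.72  2.34]
tilt [ 0.023 -0.024 -0.999] jaw 70.73 units [ 2.36  7.83 -5.51]
turn units -4.88
ee_rot: [0.526, 3.083, -0.023]
force: [1.1, -0.6, -1.2]
width: 0.484
t 4.87 p [ 0.4735 -0.3932  0.2618] w 0.484 F [ 1.1 -0.6 -1.2] q [ 0.09  0.47  0.76  1.64 -0.34  1.15  2.17]
tilt [ 0.011 -0.017 -1.   ] jaw 70.64 units [2.28 7.8  0.16]
turn units -4.89
```

The chuck is held, with the jaws at 44.5 mm. I'll carry it to the mouth.

```bash

python3 -m jog '[20,0.24,0.8,0,0,20,0.24,0.8,0,0,20,0.24,0.8,0,0,20,0.24,0.8,0,0,20,0.24,0.8,0,0,20,0.24,0.8,0,0,20,0.24,0.8,0,0,20,0.24,0.8,0,0,20,0,0.4,0,0,20,0,0,0,-1,20,0,0,0,-1,20,0,0,0,-1,20,0,0,0,-1,20,0,0,0,-0.8,20,0,0,0,0]'  |tail -3
python3 go.py 0.491 -0.0686 0.20 100
```

```text
ee_rot: [0.298, -3.125, 0.028]
force: [-1.2, -0.1, -1.5]
width: 0.484
t 6.12 p [ 0.4848 -0.0952  0.2472] w 0.484 F [-1.2 -0.1 -1.5] q [-0.45  0.24  0.64  1.93 -0.15  1.02  2.02]
tilt [-0.001 -0.018 -1.   ] jaw 100.91 units [-0.28  0.65  1.17]
turn units 0.15
```

```bash

python3 -m jog '[20,-0.14,0.4,0.3,0,20,-0.14,0.3,0.4,0.1,20,0,0,0.4,0.1,20,0,0,0,0,20,0,0,0,0]'  |tail -3
python3 go.py 0.491 -0.0686 0.20 100
python3 - <<'E'
from h import *
a=save("top","t2"); b=save("side","s2")
A=cv2.resize(a[150:250,260:360],None,fx=4,fy=4,interpolation=2)
B=cv2.resize(b[140:240,290:390],None,fx=4,fy=4,interpolation=2)
cv2.imwrite("pics/c2.png",np.hstack([A,B])[...,::-1])
hsv=cv2.cvtColor(cv2.imread("pics/side0.png"),cv2.COLOR_BGR2HSV)
E
```

```text
ee_rot: [0.24, -3.129, 0.028]
force: [0.7, 0.0, -0.9]
width: 0.478
t 6.53 p [ 0.4894 -0.0661  0.1999] w 0.478 F [ 0.7  0.  -0.9] q [-0.47  0.3   0.62  1.99 -0.2   0.91  1.97]
tilt [-0.002 -0.018 -1.   ] jaw 98.76 units [-0.03 -0.07 -0.  ]
turn units -0.21
```

View pics/c2.png

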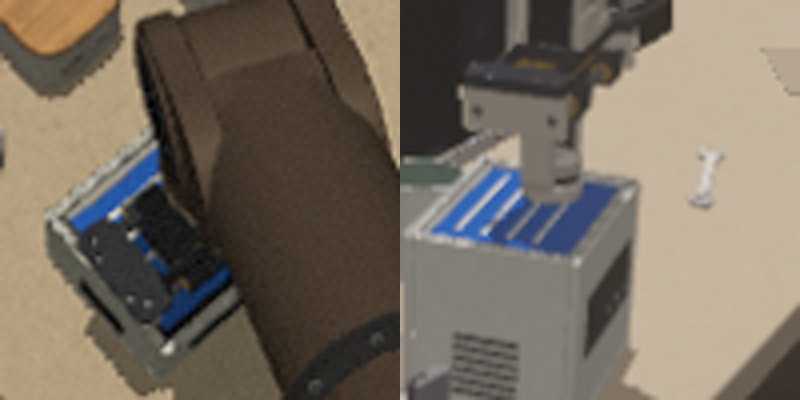

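The jaws and chuck stand over the front-middle of the flap: fingers at side crop (550,170), flap beneath. I'll push down.

```bash

python3 -m jog '[20,0,-0.05,0.35,-0.2,20,0,0,0.35,0,20,0,0,0.35,0,20,0,0,0.35,0,20,0,0,0,0]'  |tail -3
python3 go.py 0.491 -0.0686 0.119 100
```

```text
ee_rot: [-0.267, 3.123, -0.028]
force: [-2.1, 0.3, -0.4]
width: 0.48
t 7.05 p [ 0.4937 -0.0715  0.1481] w 0.48 F [-2.1  0.3 -0.4] q [-0.42  0.38  0.58  2.04 -0.27  0.78  2.06]
tilt [ 0.009 -0.017 -1.   ] jaw 99.77 units [0.06 0.1  0.73]
turn units -0.04
```

```bash

python3 -m jog '[20,0.05,0.1,0.4,0,20,0,0,0.25,0,20,0,0,0.1,0,20,0,0,0,0]'  |tail -3
python3 go.py 0.491 -0.0686 0.117 100
```

```text
ee_rot: [-0.262, 3.119, -0.028]
force: [-2.0, 0.3, -1.9]
width: 0.483
t 7.38 p [ 0.4934 -0.0699  0.1207] w 0.483 F [-2.   0.3 -1.9] q [-0.39  0.42  0.55  2.07 -0.31  0.71  2.09]
tilt [ 0.013 -0.017 -1.   ] jaw 99.59 units [0.06 0.05 0.09]
turn units -0.07
```

```bash

python3 -m jog '[20,0.05,0.05,0.12,0,20,0,0,0.04,0,80,0,0,0.02,0,80,0,0,0.02,0,80,0,0,0.02,0,80,0,0,0.02,0,80,0,0,0.02,0,80,0,0,0.02,0,80,0,0,0,0,80,0,0,0,0,80,0,0,0,0]'  |tail -3
python3 go.py 0.491 -0.0686 0.117 100
python3 - <<'E'
from h import *
a=save("top","t3"); b=save("side","s3")
A=cv2.resize(a[150:250,260:360],None,fx=4,fy=4,interpolation=2)
B=cv2.resize(b[140:240,290:390],None,fx=4,fy=4,interpolation=2)
cv2.imwrite("pics/c3.png",np.hstack([A,B])[...,::-1])
E
```

```text
ee_rot: [-0.259, 3.113, -0.03]
force: [-0.4, -0.9, 0.1]
width: 0.873
t 8.3 p [ 0.4939 -0.0699  0.1119] w 0.873 F [-0.4 -0.9  0.1] q [-0.39  0.43  0.54  2.08 -0.32  0.68  2.1 ]
tilt [ 0.019 -0.018 -1.   ] jaw 99.51 units [ 0.06  0.04 -0.13]
turn units -0.08
```

View pics/c3.png

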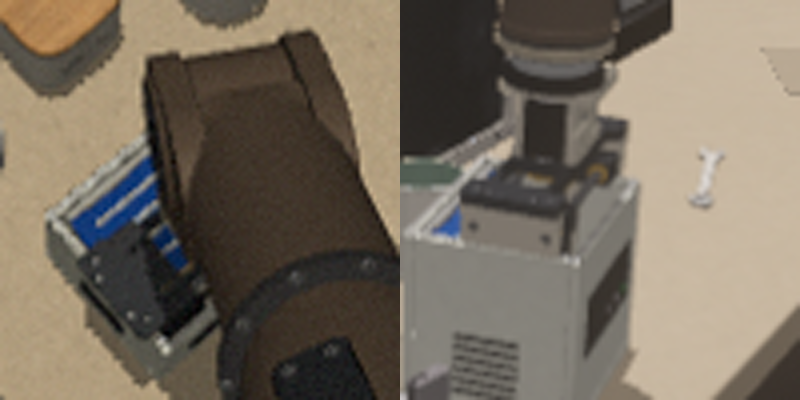

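The fingers are inside, the flap is down and the jaws are open. I'll withdraw straight up.

```bash

python3 -m jog '[80,0,0,-0.05,0,80,0,0,-0.05,0,80,0,0,-0.4,0,80,0,0,-0.6,0,80,0,0,-0.8,0,80,0,0,-0.8,0,80,0,0,-0.8,0,80,0,0,-0.5,0,80,0,0,0,0]'  |tail -3
python3 go.py 0.509 0.293 0.22 
python3 - <<'E'
from h import *
a=save("top","t4"); b=save("side","s4")
A=cv2.resize(a[150:250,260:360],None,fx=4,fy=4,interpolation=2)
B=cv2.resize(b[140:240,290:390],None,fx=4,fy=4,interpolation=2)
cv2.imwrite("pics/c4.png",np.hstack([A,B])[...,::-1])
E
```

```text
ee_rot: [-0.258, 3.118, -0.029]
force: [0.3, -0.3, -0.9]
width: 0.875
t 9.15 p [ 0.4892 -0.0664  0.2788] w 0.875 F [ 0.3 -0.3 -0.9] q [-0.53  0.2   0.66  1.9  -0.12  1.08  1.91]
tilt [ 0.014 -0.018 -1.   ] jaw 99.47 units [-1.95  8.81  1.32]
```

View pics/c4.png

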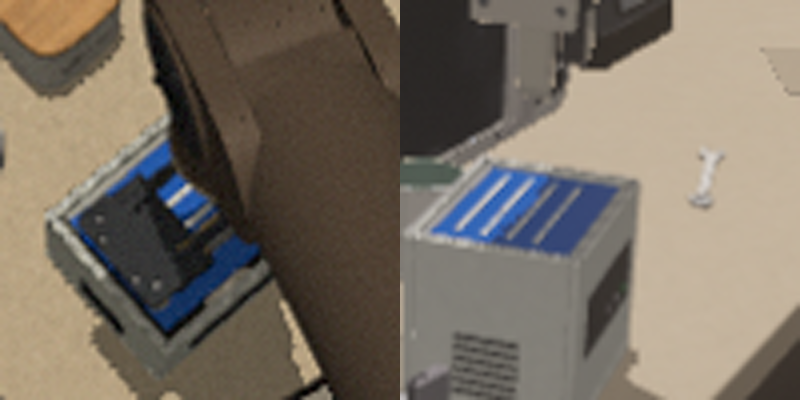

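The flap is level and shut in both pictures, with nothing on it and the jaws empty, so the chuck is inside. Now I'll measure the yellow knob.

```bash
python3 - <<'E'
from h import *
c=np.array([[90,186],[162,136],[234,87],[138,258],[210,207],[283,157]])
P=plane("top",(c+.5)/4-.5+[180,220],.084)[:,:2]
L=np.array([[32,64],[32,0],[32,-64],[-32,64],[-32,0],[-32,-64]])/1000
H=(L-L.mean(0)).T@(P-P.mean(0)); yaw=np.arctan2(H[0,1]-H[1,0],H[0,0]+H[1,1])
Q=np.array([[np.cos(yaw),-np.sin(yaw)],[np.sin(yaw),np.cos(yaw)]])
F=L@Q.T+P.mean(0); print("yaw",np.degrees(yaw),"yellow",F[0],"res mm",((P-F)*1000).round(1).tolist())
np.save("ax.npy",np.r_[F[0],yaw])
out=[]
for n,r in(("side",4),("top",4)):
    im=cv2.imread(f"pics/{n[0]}4.png"); p=proj(n,[[*F[0],.11]])[0]; s=11; h=18
    x0,y0=(p-h).astype(int); C=cv2.resize(im[y0:y0+2*h,x0:x0+2*h],None,fx=s,fy=s,interpolation=2); D=C.copy()
    for k in range(0,91,15):
        a=yaw+np.pi-np.radians(k); u=(proj(n,[[*(F[0]+.0165*np.array([np.cos(a),np.sin(a)])),.123]])[0]-[x0,y0]+.5)*s
        cv2.circle(D,tuple(int(v) for v in u),3,(0,0,255) if k in(0,90) else (255,0,255),-1)
    u=(proj(n,[[*F[0],.123]])[0]-[x0,y0]+.5)*s; cv2.circle(D,tuple(int(v) for v in u),3,(255,255,0),-1)
    print(n,x0,y0,"axis top in crop",u)
    out.append(np.vstack([C,D])[:,:])
o=np.hstack(out); print(o.shape); cv2.imwrite("pics/k2.png",cv2.resize(o,None,fx=.75,fy=.75,interpolation=3))
E
```

```text
yaw 4.520094183908676 yellow [0.51094517 0.29313101] res mm [[-0.2, 0.3], [0.1, -0.1], [-0.3, -0.3], [-0.2, 0.5], [0.5, 0.2], [0.1, -0.6]]
side 229 236 axis top in crop [211.98079472 154.32221249]
top 182 247 axis top in crop [205.24714528 202.77160711]
(792, 792, 3)
```

View pics/k2.png

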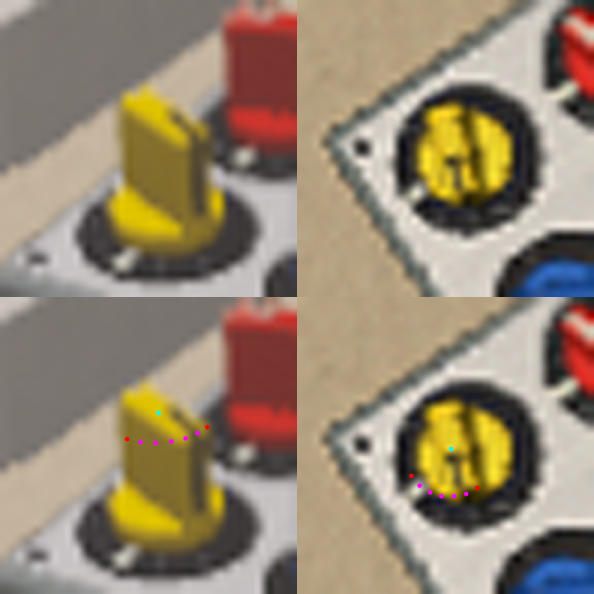

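The stripe points about 20° clockwise of the console's front: the top view gives 20–22°, the side view 20–23°. Plate fit residuals are 0.6 mm or less, so the axis is at (0.511, 0.293). Jaw direction to grip is 74.5°, and to finish is 4.5°.

```bash

python3 -m jog '[34,-0.2,0.9,0,0,34,-0.2,0.9,0,0,34,-0.2,0.9,0,0,34,-0.2,0.9,0,0,34,-0.2,0.9,0,0,34,-0.2,0.9,0,0,34,-0.2,0.9,0,0,34,-0.2,0.9,0,0,34,-0.2,0.9,0,0,34,0,0,0,1,34,0,0,0,1,34,0,0,0,1,34,0,0,0,1,34,0,0,0,0]'  |tail -1
python3 go.py 0.511 0.293 0.17 74.5
```

```text
width: 0.369
t 10.42 p [0.4964 0.2799 0.2452] w 0.369 F [ 1.  -0.  -0.6] q [-1.04  0.4   0.59  1.73 -0.22  1.11  0.92]
tilt [-0.017 -0.033 -0.999] jaw 74.31 units [-0.28  0.48  1.86]
turn units -0.03
```

```bash

python3 -m jog '[34,-0.14,0.24,0.6,0,34,-0.14,0.24,0.6,0,34,0,0,0.5,0,34,0,0,0.1,0,34,0,0,0,0]'  |tail -1
python3 go.py 0.511 0.293 0.12 74.5
```

```text
width: 0.37
t 10.83 p [0.5096 0.2921 0.1649] w 0.37 F [ 0.8 -0.6  0.5] q [-1.    0.52  0.54  1.77 -0.29  0.98  0.98]
tilt [-0.022 -0.037 -0.999] jaw 75.2 units [-0.04  0.08  1.12]
turn units 0.12
```

```bash

python3 -m jog '[34,0,0.06,0.35,0.1,34,0,0,0.3,0,34,0,0,0.2,0,34,0,0,0,0]'  |tail -1
python3 go.py 0.511 0.293 0.123 74.5
```

```text
width: 0.37
t 11.17 p [0.5096 0.2921 0.1305] w 0.37 F [-0.1 -0.3  0.1] q [-0.98  0.56  0.52  1.8  -0.32  0.91  0.99]
tilt [-0.022 -0.036 -0.999] jaw 74.85 units [-0.03  0.04  0.19]
turn units 0.06
```

```bash

python3 -m jog '[34,-0.03,0.05,0.16,0.1,34,0,0,0,0,10,0,0,0,0,5,0,0,0,0,5,0,0,0,0,5,0,0,0,0,5,0,0,0,0]' 10 |tail -1
python3 go.py 0.511 0.293 0.123 4.5
```

```text
width: 0.137
t 11.75 p [0.5122 0.2921 0.1259] w 0.137 F [ 0.8  2.9 -4.1] q [-0.98  0.57  0.53  1.8  -0.32  0.9   0.99]
tilt [-0.021 -0.036 -0.999] jaw 74.19 units [0.03 0.02 0.07]
turn units 11.61
```

Gripped at 12.6 mm. I'll turn clockwise in two stages.

```bash

python3 -m jog '[5,0,0,0,0.5,5,0,0,0,1,5,0,0,0,1,5,0,0,0,1,5,0,0,0,1,5,0,0,0,0]' 20 |tail -1
python3 go.py 0.511 0.293 0.123 4.5
```

```text
width: 0.131
t 12.25 p [0.5123 0.2924 0.1259] w 0.131 F [ 0.1 -0.8 -2.7] q [-1.06  0.6   0.66  1.81 -0.42  0.92  0.59]
tilt [-0.02  -0.035 -0.999] jaw 45.96 units [ 0.03 -0.01  0.07]
turn units 6.91
```

```bash

python3 -m jog '[5,0,0,0,1,5,0,0,0,1,5,0,0,0,1,5,0,0,0,1,5,0,0,0,1,5,0,0,0,1,5,0,0,0,0.5,5,0,0,0,0]' 20 |tail -1
python3 go.py 0.511 0.293 0.123 4.5
```

```text
width: 0.133
t 12.92 p [0.5126 0.2925 0.1259] w 0.133 F [-0.4 -0.6 -0.6] q [-1.17  0.66  0.85  1.82 -0.56  0.97  0.04]
tilt [-0.019 -0.035 -0.999] jaw 6.8 units [ 0.02 -0.04  0.07]
turn units 0.38
```

```bash

python3 -m jog '[5,0,0,0,0.45,5,0,0,0,0,5,0,0,0,0]' 20 |tail -1
python3 go.py 0.511 0.293 0.123 4.5
```

```text
width: 0.13
t 13.17 p [0.5126 0.2924 0.126 ] w 0.13 F [-0.7 -0.7 -1. ] q [-1.18  0.66  0.86  1.82 -0.57  0.97  0.01]
tilt [-0.018 -0.035 -0.999] jaw 4.79 units [ 0.02 -0.04  0.07]
turn units 0.05
```

Jaw direction is 4.8°. I'll open, lift straight up, back away to the start side and look.

```bash

python3 -m jog '[32,0,0,0,0,32,0,0,0,0,32,0,0,0,0,32,0,0,-0.3,0,32,0,0,-0.6,0,32,0,0,-0.8,0,32,0,0,-0.8,0,32,0,0,-0.8,0,32,0,0,-0.5,0]' 20 |tail -1
python3 go.py 0.33 -0.1 0.26
```

```text
width: 0.349
t 13.92 p [0.5133 0.2968 0.2841] w 0.349 F [ 0.5  0.6 -0.1] q [-1.26  0.51  0.99  1.62 -0.41  1.28 -0.1 ]
tilt [-0.025 -0.039 -0.999] jaw 5.41 units [-9.41 -5.48  1.1 ]
```

```bash

python3 -m jog '[40,-0.8,-0.36,0,0,40,-0.8,-0.36,0,0,40,-0.8,-0.36,0,0,40,-0.8,-0.36,0,0,40,-0.8,-0.36,0,0,40,-0.8,-0.36,0,0,40,-0.8,-0.36,0,0,40,-0.8,-0.36,0,0,40,-0.8,-0.36,0,0,40,-0.8,-0.36,0,0,40,-0.6,-0.2,0,0,40,0,0,0,0]' |tail -1
python3 go.py 0.36 -0.1 0.28
python3 - <<'E'
from h import *
x,y,yaw=np.load("ax.npy"); F=np.array([x,y])
ims={n:save(n,n[0]+"5") for n in("side","top")}
rows=[]
for n in("side","top"):
    im=ims[n][...,::-1]; p=proj(n,[[*F,.11]])[0]; s=11; h=18
    x0,y0=(p-h).astype(int); C=cv2.resize(im[y0:y0+2*h,x0:x0+2*h],None,fx=s,fy=s,interpolation=2)
    for k in(75,90,105):
        a=yaw+np.pi-np.radians(k); u=(proj(n,[[*(F+.024*np.array([np.cos(a),np.sin(a)])),.123]])[0]-[x0,y0]+.5)*s
        cv2.circle(C,tuple(int(v) for v in u),3,(0,0,255) if k==90 else (255,0,255),-1)
    rows.append(C)
w=cv2.resize(ims["top"][:,60:460,::-1],(198*2,int(420*396/400)))
w2=cv2.resize(ims["side"][...,::-1],(396,297))
o=np.hstack([rows[0],rows[1]]); o=cv2.resize(o,(600,300),interpolation=3)
b=np.hstack([cv2.resize(w,(286,300),interpolation=3),cv2.resize(w2,(314,300))])
cv2.imwrite("pics/k5.png",np.vstack([o,b]))
E
```

```text
width: 0.433
t 14.92 p [ 0.3973 -0.0777  0.309 ] w 0.433 F [0.3 0.6 0.2] q [-1.26 -0.15  1.22  2.03  0.18  1.18 -0.01]
tilt [-0.011 -0.023 -1.   ] jaw 5.8 units [-0.44 -0.97  0.75]
```

View pics/k5.png

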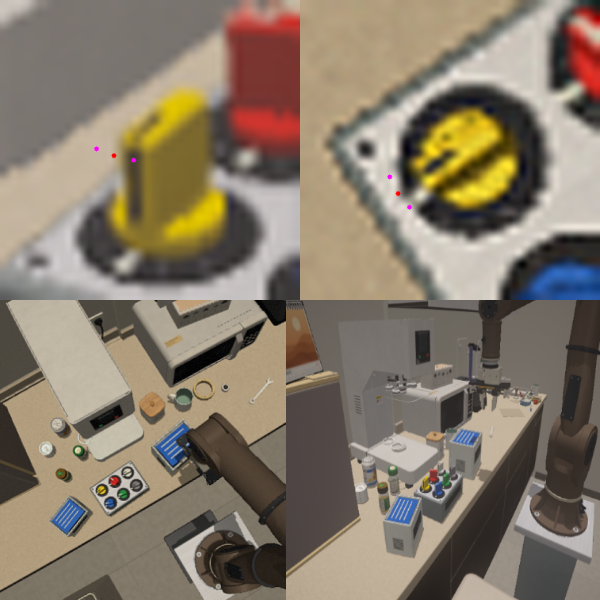

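The pointer lines up with the white mark: stripe slope is about 0.72 in the top crop, against 0.69 predicted for 90°, 1.15 for 75° and 0.36 for 105°. The sanitizer flap is shut, the bystanders are in place and the arm is clear. Handing in.

```bash
python3 -c "
from cell import *
print(sign_off())"
```

```text
the job is handed in; nothing more can be done
None
```

The job is handed in at about 15 s on the robot's clock: the chuck is in the sanitizer and the yellow knob is at its white mark. No verdict was reported.

- **Chuck:** I gripped it at about 44.5 mm, pushed the flap down at the mouth point and let it go below the rim. I then withdrew straight up. Both cameras afterwards showed the flap level and shut with nothing on it. I infer the chuck is inside, since it cannot be seen under the closed flap.
- **Yellow knob:** I turned it about 70° clockwise, from about 20° to 90°. Three checks agree:
  - The jaws ended at 4.8° in the world, against 4.5° needed.
  - The stripe slope in the top picture was 0.72, against 0.69 expected for 90°.
  - The side picture showed the bar pointing at the white mark.

  From the pictures alone the angle is good to about 3°.
- **Everything else:** The forces I read at each check stayed under about 6 N. The other knobs and the bystanders look unmoved in the last pictures, though I compared them only by eye.

No check failed. The arm sank a few millimetres while the jaws opened inside the sanitizer, to about 3 mm above the rim by the given dimensions. No contact force showed there.

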